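# Dispense one furniture-foot disc and nudge it into the pick-up lane

## Task

Press the dispenser's plunger all the way down once and let it come back up, so that a single wooden disc comes out onto the bench. Then push that disc aside along the bench with the fingertips until the whole disc lies between the two wooden strips of the pick-up lane. Do not pick up or tip the disc, let no second disc come out, and leave the glue bottle, tin and tape measure where they are.

Things in the scene. Friction and masses are not known exactly. Their poses are not given: they have to be found in the camera images.
- dispenser: Bench dispenser fixed to the table: open-topped square aluminium magazine (outside 50 x 50 mm, 56 mm high) with a stack of four wooden discs, and a grey drive housing (80 x 54 x 56 mm high) joined behind it. Origin: on the table under the magazine's centre. Discs come out along -x; +x points to the plunger; z up. A fully pressed plunger leaves the lowest disc's centre near (-0.070, 0) in this frame.
- exit (a point): Point on the table under the magazine's front face, at the middle of the exit slot, 25 mm from the magazine's centre. As the plunger is pressed a 10 mm thick steel tongue slides out here and pushes the lowest disc out flat along the bench; the tongue draws back as the plunger rises.
- magazine (a point): Centre of the magazine's open top, 56 mm above the table.
- plunger_top (a point): Centre of the top face of the plunger's round black cap (36 mm across, 12 mm thick, on a 12 mm stem), which stands 62 mm behind the magazine's centre; 100 mm above the table at rest, 76 mm when fully pressed. The point moves with the cap.
- plunger (a joint): How far the plunger is pressed down, in m: 0 at rest (up), 0.024 fully down at its stop. A spring lifts it again when let go; it starts to yield at about 3 to 4 N and takes about 8 to 9 N to hold fully down. The disc moves 2.9 mm for each mm of the plunger, and is fully out only near the end of the stroke.
- disc_1_center (a point): Centre of the lowest disc, the one that comes out first: a plain dark wooden furniture-foot disc, 40 mm across and 12 mm thick, about 14 g, lying flat in the stack in the magazine; centre 6 mm above the table at the start and 6 mm when it lies on the bench.
- disc_2_center (a point): Centre of the second disc from below: a plain dark wooden furniture-foot disc, 40 mm across and 12 mm thick, about 14 g, lying flat in the stack in the magazine; centre 18 mm above the table at the start; after one disc has gone it sinks to 6 mm.
- disc_3_center (a point): Centre of the third disc from below: a plain dark wooden furniture-foot disc, 40 mm across and 12 mm thick, about 14 g, lying flat in the stack in the magazine; centre 30 mm above the table at the start; after one disc has gone it sinks to 18 mm.
- disc_4_center (a point): Centre of the top disc: a plain dark wooden furniture-foot disc, 40 mm across and 12 mm thick, about 14 g, lying flat in the stack in the magazine; centre 42 mm above the table at the start; after one disc has gone it sinks to 30 mm.
- lane_mid (a point): Middle, at table height, of the pick-up lane: two parallel wooden strips fixed to the bench, each 90 mm long, 14 wide, 15 high, 70 mm clear between them, open at both ends, bare bench between. The strips run along this point's y axis; x goes across from strip to strip. The lane stands left or right of the dispenser's exit, one open end roughly facing it.
- glue: White glue bottle, 54 mm across, 150 mm high, standing loose on the side of the dispenser away from the lane; origin under its centre. Leave alone.
- tin: Tin, 60 mm across, 85 mm high, standing loose to one side of the drive housing; origin under its centre. Leave alone.
- tape: Tape measure in a black case, 65 x 35 x 60 mm high, loose to one side of the drive housing; origin under its centre. Leave alone.
- disc_1: The lowest disc again, seen as a whole; origin at the centre of its underside, z axis through its flat faces.
Things that resemble listed ones, but are neither listed nor needed, are in the scene too. Leave any purple or white look-alike of the part that bears disc_4_center alone.

How it is judged (in metres and radians):
On the way, in this order (a step that is already met when the one before it is completed fails the run):
1. the plunger is pressed all the way down (value of joint plunger above 0.021 m), for 0.1 s.
2. the plunger is back up and one disc lies out on the bench, clear of the magazine (value of joint plunger below 0.003 m and x of disc_1_center in the frame of dispenser below -0.045 m and height (world z) of disc_1_center below 0.009 m and horizontal distance between each of disc_2_center, disc_3_center, disc_4_center and magazine below 0.01 m), for 0.1 s.
3. the whole disc lies between the strips of the lane (x of disc_1_center in the frame of lane_mid between -0.018 and 0.018 m and y of disc_1_center in the frame of lane_mid between -0.027 and 0.027 m and height (world z) of disc_1_center below 0.009 m), for 0.2 s.
At the end, for the whole second after the job is handed in: The first disc lies flat and still on the bench wholly between the strips (2 mm of overhang at either end is allowed), the plunger is back up (within 3 mm), and the other three discs are still in the magazine (within 10 mm of its axis) (all of step 3 and linear speed of disc_1 below 0.01 m/s and angle between disc_1_center's own z axis and vertical below 0.15 rad and value of joint plunger below 0.003 m and horizontal distance between each of disc_2_center, disc_3_center, disc_4_center and magazine below 0.01 m); the robot touches nothing.
It fails at once if the disc is lifted off the bench (by more than 8 mm) or tipped (height (world z) of disc_1_center above 0.014 m or angle between disc_1_center's own z axis and vertical above 0.4 rad).
It fails at once if a second disc comes out of or leaves the magazine (horizontal distance between any of disc_2_center, disc_3_center, disc_4_center and magazine above 0.02 m or height (world z) of disc_2_center above 0.026 m or height (world z) of disc_3_center above 0.038 m or height (world z) of disc_4_center above 0.05 m).
It fails at once if a bystander is moved by more than 20 mm or knocked over (distance of any of glue, tin, tape from where it was at the start of the episode above 0.02 m or angle between any of glue, tin, tape's own z axis and vertical above 0.4 rad).
It also fails if it takes over 59 s, if anything falls off the work surface, if the arm or the gripper's body presses on something with over 40 N, if the wrist force passes 120 N, or if a joint passes its speed limit or range.

## Robot

A 7-joint arm with a two-finger parallel gripper is mounted at the origin on the work surface. World frame = base frame: x ahead of the robot, y to its left, z up, the work surface at z = 0. Lengths are in m, angles in degrees, forces in N, time in s.
With the tool pointing down it reaches from about 0.425 to 0.875 m from the base axis. Payload 4.7 kg.
Tool frame: the origin (TCP) lies between the finger pads; the fingertips stand 19 mm ahead of it and the grasp point (between the pads) is the TCP; x points along the fingers, z is the direction in which the jaws open and shut, and the axes are right-handed (so a half turn about x gives the same grasp; the last joint's range is limited). The gripper opens to 87 mm and grips with 3 to 60 N. Pads are 19 mm wide; open, the fingers measure 117 mm over their backs; the gripper's body (75 mm by 190 mm) begins 51 mm behind the grasp point.
Start: joints at [75.636, 18.392, -4.016, 83.108, 1.295, 78.541, -3.26], TCP at [0.17, -0.627, 0.242] pointing down, gripper open.
Joint ranges: [-163.93, 163.93], [-17.29, 119.83], [-79.2, 71.16], [3.27, 140.29], [-89.18, 269.18], [5.43, 117.66], [-154.24, 154.24]. Speed limits (degrees/s): [147.25, 147.25, 180, 180, 180, 180, 180].

## Interface

Orientations are given as [roll, pitch, yaw] about the fixed x, y, z axes, in that order (R = Rz(yaw) Ry(pitch) Rx(roll)).
In Python, from cell import monitor, read_camera, camera_model, env, regions_of gives the robot as it stands. The module is installed in compiled form; this text tells all that it offers.
- The arm moves only by the tool step_arm, never from a script. Its argument "deltas" is a list of rows, each a list of 5 numbers: the gripper's target within -1 to 1 (fully open at 1, half-way at 0, shut at -1), then the shift along the tool's x, y, z in m, then the turn about the tool's x in degrees. A call has 1 to 12 rows; each row is the pose to reach, as a shift and turn from the pose commanded when the call began, along the tool's axes at that moment; what a row does not reach only later rows make up. A row lasts 1/8 s, in which the tool goes at most 62.5 mm and 10.7 degrees, less where a joint would pass 70% of its speed; a pose out of reach is approached as far as the arm can. A call with a gripper value outside its range is refused whole. The fingers move at their own pace and stop on an object; "newtons" is the grip in N (left out, the last holds). Time passes only in rows, so rows that repeat a pose let the fingers close. It gives the time, the measured TCP pose, the force and the opening at its end, in the units of the state.
- monitor.get_obs(): the state, without advancing time (a new reading comes with each control period).
- read_camera(name): name is "scene" or "top" or "wrist"; returns (picture, depth): 384x512x3 uint8, red, green, blue; 384x512 float32, m along the optical axis (not along the pixel's ray), 0 where there is no reading.
- camera_model(name): a dict with "fx", "fy", "cx", "cy" (pixels), "xyz" and "attitude" of the camera in the world. Camera axes: x right, y down, z forward; pixel columns grow to the right and rows downward; lengths in m; the calibration is good to about 2 mm. A picture is of the moment at which its call begins: read the wrist's pose just before it. camera_model takes no time and is no camera call; for the wrist camera it gives the pose at the moment of the call.
- env.sign_off(): hands the job in, once; it reports no verdict.
Trained networks look in the newest picture that a camera, given by its name, has taken for a name from the list of things; names that differ only in an ending like _2 or _b are one class to them, and where a whole thing is asked for, a point or a joint stands for the part that bears it (a point fixed in the world has none). Each returns a list of dicts, best first, with "p" (0 to 1); they miss things now and then, are a little off and sometimes report something else, mostly with a low value. They report only what shows in the picture. A call takes as long as a camera call. They do not tell look-alikes from the thing itself.
- regions_of(camera, thing): "pixels" (384x512 bool, what is visible of it) and "pixel" ([column, row] in pixels, amid what is visible of it).
The state is a dict: "time_s": time; "qpos": joint angles; "joint_velocities": joint speeds; "effort": joint torques, N m; "tool_pos": TCP position; "tool_rot": TCP orientation; "force": force on the tool from outside, world axes, zero at the start; "wrist_torque": the same for the moment, N m; "grip_width": finger opening in m.
Only numpy, scipy, OpenCV 4.12 (cv2) and the standard library are available. Lean on these libraries where they do the work, as an engineer would, in place of code of your own. Each camera call takes 0.05 s, during which the arm holds its last target. There are 200 camera calls.

## Working session

There is one attempt and no reset: what is moved stays moved. The work goes in short steps, Python scripts to look and compute and a tool call to move; the robot and the scene stay as the last step left them, time stands still between calls to the robot, and variables do not carry over. Pictures are saved under pics/ and viewed, about 8 in all and at most 12, crops included, and the job is handed in when it is done.

Besides the shell and the picture viewer there is one more tool, called after ">>>" by a JSON object that holds its "op" and its "data". step_arm: Moves the arm, as the interface text tells. Its arguments: {"type":"object","properties":{"deltas":{"type":"array"},"newtons":{"type":"number"}},"required":["deltas"]}

```bash
mkdir -p pics; cat > h.py <<'E'
import numpy as np, cv2
from scipy.spatial.transform import Rotation as R
from cell import monitor, read_camera, camera_model, env, regions_of
def cloud(cam,depth):
    m=camera_model(cam); v,u=np.mgrid[:384,:512]
    P=np.stack([(u-m['cx'])/m['fx']*depth,(v-m['cy'])/m['fy']*depth,depth],-1)
    A=np.array(m['attitude'],float)
    Rm=A if A.shape==(3,3) else R.from_euler('xyz',A,degrees=True).as_matrix()
    return P@Rm.T+np.array(m['xyz'])
def save(n,im,s=1.5): cv2.imwrite(f'pics/{n}.png',cv2.resize(im[...,::-1],None,fx=s,fy=s))
E
python3 - <<'E'
from h import *
o=monitor.get_obs(); print({k:np.round(o[k],3) for k in ('time_s','tool_pos','tool_rot','force','grip_width')})
for c in ('top','scene'):
    im,d=read_camera(c); save(c,im); print(c,camera_model(c)); W=cloud(c,d)
    np.savez(f'{c}.npz',im=im,W=W)
    for t in ('dispenser','plunger','disc_4_center','lane_mid','glue','tin','tape'):
        for r in regions_of(c,t)[:3]:
            p=W[r['pixels']]; print(t,round(r['p'],2),np.round(r['pixel']),np.round(np.median(p,0),3),np.round(p.min(0),3),np.round(p.max(0),3))
E
```

```text
{'time_s': np.float64(0.0), 'tool_pos': array([ 0.17 , -0.627,  0.24 ]), 'tool_rot': array([-177.768,   89.893,  107.405]), 'force': array([ 0.156,  0.231, -0.167]), 'grip_width': np.float64(0.087)}
top {'fx': 397.1917517615333, 'fy': 397.1917517615333, 'cx': 254.86917089987048, 'cy': 189.18861690933807, 'xyz': array([0.50147597, 0.02529923, 0.80035677]), 'attitude': array([-173.23917861,   -1.35451605,  -88.84399303])}
dispenser 0.68 [279. 139.] [ 0.684 -0.029  0.056] [ 0.501 -0.076 -0.002] [0.758 0.025 0.8  ]
plunger 0.61 [283. 131.] [ 0.694 -0.033  0.101] [ 0.501 -0.049  0.091] [0.712 0.025 0.8  ]
disc_4_center 0.76 [281. 169.] [ 0.633 -0.036  0.049] [ 0.501 -0.056  0.033] [0.655 0.025 0.8  ]
disc_4_center 0.52 [228. 137.] [0.707 0.066 0.013] [0.688 0.047 0.005] [0.726 0.084 0.016]
disc_4_center 0.51 [233. 179.] [0.613 0.057 0.013] [ 0.501  0.025 -0.   ] [0.632 0.075 0.8  ]
lane_mid 0.79 [380. 185.] [ 0.596 -0.238  0.015] [ 0.515 -0.297 -0.002] [ 0.63  -0.182  0.02 ]
lane_mid 0.67 [275. 143.] [ 0.685 -0.028  0.056] [ 0.501 -0.079 -0.002] [0.758 0.025 0.8  ]
glue 0.81 [176. 211.] [
[... 497 characters left out ...]
0.037  0.101] [ 0.661 -0.11   0.058] [ 1.166 -0.019  1.009]
disc_4_center 0.69 [282. 249.] [0.711 0.062 0.013] [ 0.687  0.043 -0.004] [0.729 0.081 0.018]
disc_4_center 0.54 [236. 225.] [ 0.636 -0.041  0.049] [ 0.619 -0.059  0.039] [ 0.651 -0.022  0.053]
disc_4_center 0.5 [271. 218.] [0.618 0.052 0.012] [ 0.59  -0.11  -0.003] [1.166 0.076 1.009]
lane_mid 0.56 [150. 238.] [ 0.599 -0.24   0.015] [ 0.512 -0.294 -0.003] [ 1.166 -0.11   1.009]
glue 0.96 [302. 177.] [0.566 0.146 0.092] [ 0.468 -0.11   0.002] [1.166 0.201 1.009]
tin 0.75 [342. 215.] [0.677 0.21  0.076] [ 0.586 -0.11  -0.004] [1.166 0.249 1.009]
tape 0.8 [167. 271.] [ 0.717 -0.205  0.058] [ 0.654 -0.238 -0.002] [ 0.743 -0.174  0.065]
```

View pics/top.png

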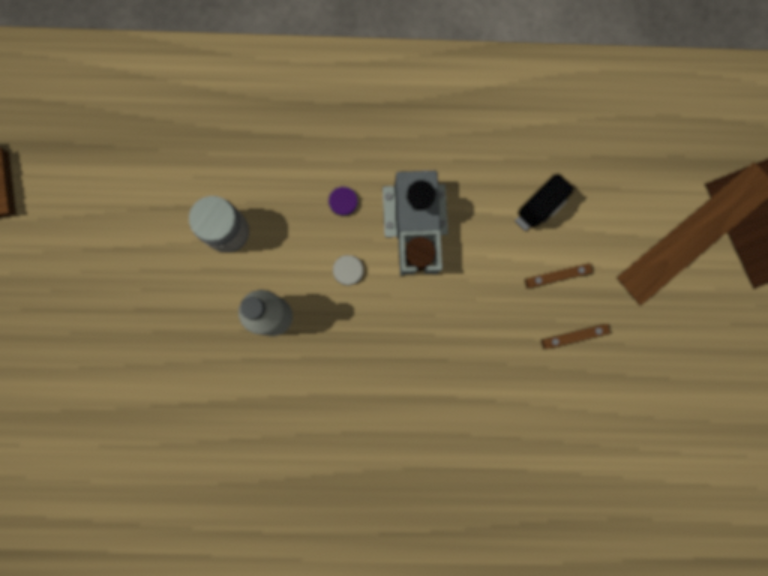

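```bash
python3 - <<'E'
from h import *
z=np.load('top.npz'); W=z['W']; save('crop',z['im'][95:260,200:430],3.4)
def pts(x0,x1,y0,y1,z0,z1):
    q=W.reshape(-1,3); return q[(q[:,0]>x0)&(q[:,0]<x1)&(q[:,1]>y0)&(q[:,1]<y1)&(q[:,2]>z0)&(q[:,2]<z1)]
cap=pts(.6,.8,-.09,.03,.093,.11); print('cap',cap.mean(0),len(cap),cv2.minEnclosingCircle(cap[:,:2].astype(np.float32)))
h=pts(.55,.8,-.1,.04,.052,.062); print('housing+mag top',cv2.minAreaRect(h[:,:2].astype(np.float32)))
d=pts(.6,.67,-.08,.0,.043,.0515); print('topdisc',cv2.minEnclosingCircle(d[:,:2].astype(np.float32)),len(d))
l=pts(.48,.68,-.31,-.15,.01,.02)
print('lane',cv2.minAreaRect(l[:,:2].astype(np.float32)))
g=((l[:,:2]-[.48,-.31])/.002).astype(int); img=np.zeros((100,100),np.uint8); img[g[:,0],g[:,1]]=255
img=cv2.morphologyEx(img,cv2.MORPH_CLOSE,np.ones((3,3)))
n,lab,st,_=cv2.connectedComponentsWithStats(img)
for i in range(1,n):
    if st[i,4]>30:
        s=l[lab[g[:,0],g[:,1]]==i][:,:2].astype(np.float32); print(cv2.minAreaRect(s),cv2.boxPoints(cv2.minAreaRect(s)).round(3).tolist())
E
```

```text
cap [ 0.69443353 -0.03286658  0.1005289 ] 305 ((0.6951383948326111, -0.03292118385434151), 0.01780378445982933)
housing+mag top ((0.6737392544746399, -0.034167513251304626), (0.13011106848716736, 0.05396931990981102), 2.9397640228271484)
topdisc ((0.6350204348564148, -0.036130987107753754), 0.03684007376432419) 384
lane ((0.6043617129325867, -0.22894205152988434), (0.16530649363994598, 0.09086497128009796), 14.940556526184082)
((0.5311451554298401, -0.24847891926765442), (0.013751473277807236, 0.09086541831493378), 14.944731712341309) [[0.5130000114440918, -0.20600000023841858], [0.5360000133514404, -0.2939999997615814], [0.550000011920929, -0.29100000858306885], [0.5260000228881836, -0.2029999941587448]]
((0.6120275855064392, -0.22664716839790344), (0.014213843271136284, 0.09038315713405609), 14.940125465393066) [[0.593999981880188, -0.1850000023841858], [0.6169999837875366, -0.2720000147819519], [0.6309999823570251, -0.2680000066757202], [0.6069999933242798, -0.1809999942779541]]
```

The top view shows the dispenser with its black cap at (421,195) and magazine at (421,252). The lane strips are at (559,276) and (576,337), the tape at (546,200), the tin at (213,219) and the glue at (262,312).

Things that could be taken for the disc: brown stack (421,252), purple (343,201), white (348,270). By the description, mine is the dark wooden one in the magazine.

View pics/crop.png

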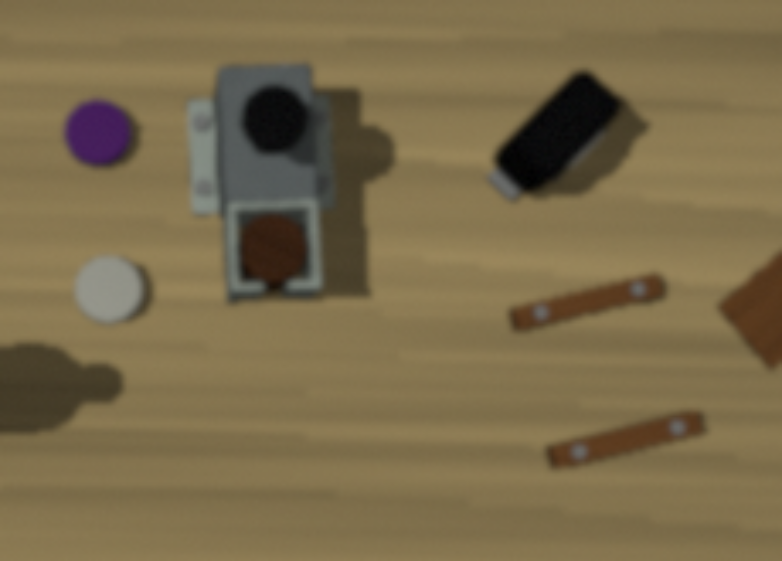

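```bash
cat >> h.py <<'E'
def tool(yaw=None):
    o=monitor.get_obs(); M=R.from_euler('xyz',o['tool_rot'],degrees=True).as_matrix(); return np.array(o['tool_pos']),M,o
def shift(target):
    p,M,o=tool(); return np.round(M.T@(np.array(target)-p),4)
E
python3 - <<'E'
from h import *
p,M,o=tool(); print(M.round(3)); c=[.6945,-.033,.0]
print('above cap', shift([.6945,-.033,.16]))
W=np.load('top.npz')['W']; q=W.reshape(-1,3); s=q[(q[:,0]>.45)&(q[:,0]<.75)&(q[:,1]<-.27)&(q[:,1]>-.5)&(q[:,2]>.022)]; print(s.min(0),s.max(0),np.percentile(s[:,2],[10,50,90]))
for push in ([.0089,-.198],):
    a=np.array(push)/np.hypot(*push); jaw=np.array([-a[1],a[0],0])
    z=M[:,2]; print('turn about tool x to align z with jaw', np.degrees(np.arctan2(np.dot(np.cross(z,jaw),M[:,0]),z@jaw)))
E
```

```text
[[-0.     0.965  0.262]
 [-0.     0.262 -0.965]
 [-1.    -0.     0.   ]]
above cap [ 0.0815  0.6617 -0.4364]Traceback (most recent call last):
  File "<stdin>", line 4, in <module>
    return umr_minimum(a, axis, None, out, keepdims, initial, where)
ValueError: zero-size array to reduction operation minimum which has no identity
```

The crop confirms the choice: the dark wooden disc sits in the magazine at (272,247) and the black cap is at (275,119). Moving above the cap.

>>> {"op": "step_arm", "data": {"deltas": [[-1,0,0.055,-0.036,-6],[-1,0,0.11,-0.073,-13],[-1,0.0,0.165,-0.109,-19],[-1,0,0.22,-0.145,-26],[-1,0.02,0.275,-0.182,-32],[-1,0.03,0.33,-0.218,-39],[-1,0.04,0.386,-0.255,-45],[-1,0.05,0.441,-0.291,-52],[-1,0.06,0.496,-0.327,-58],[-1,0.06,0.551,-0.364,-65],[-1,0.06,0.606,-0.4,-71],[-1,0.06,0.662,-0.436,-77]], "newtons": 20}}

```text
time_s: 2.3
tool_pos: [0.6642, -0.0678, 0.182]
tool_rot: [-57.0, 90.0, -54.7]
force: [0.5, 0.3, -0.2]
grip_width: 0.0007
```

>>> {"op": "step_arm", "data": {"deltas": [[-1,0,0,0,0],[-1,0,0,0,0],[-1,0,0,0,0]]}}

```text
time_s: 2.68
tool_pos: [0.6624, -0.0714, 0.182]
tool_rot: [-105.3, 89.9, -103.4]
force: [-0.3, -0.4, 0.5]
grip_width: 0.0006
```

```bash
python3 - <<'E'
from h import *
p,M,o=tool(); print(p,M.round(3),o['force'],o['grip_width'],o['time_s'],np.round(o['qpos'],1))
im,d=read_camera('wrist'); save('w1',im); W=cloud('wrist',d)
for t in ('plunger','disc_4_center'):
    for r in regions_of('wrist',t)[:2]:
        q=W[r['pixels']]; q=q[(q[:,2]>.09)&(q[:,2]<.11)] if t=='plunger' else q
        print(t,r['p'],np.round(r['pixel']),len(q), q.mean(0).round(4) if len(q) else '')
print('shift to cap contact',shift([.6945,-.033,.119]))
E
```

```text
[ 0.66239915 -0.07136339  0.18197263] [[-0.    -0.035  0.999]
 [-0.002  0.999  0.035]
 [-1.    -0.002 -0.   ]] [-0.32155777 -0.42568344  0.52573447] 0.0006239273340401073 2.675 [ 30.4  26.2 -35.8  84.   15.6  74.8  -4.7]
plunger 0.68 [295. 156.] 1390 [ 0.6948 -0.0346  0.0998]
plunger 0.19 [283. 152.] 1405 [ 0.6947 -0.0346  0.0998]
disc_4_center 0.93 [229. 155.] 1211 [ 0.6337 -0.0388  0.0482]
disc_4_center 0.65 [302.  56.] 1221 [0.7069 0.0628 0.0127]
shift to cap contact [0.0632 0.0366 0.0332]
```

>>> {"op": "step_arm", "data": {"deltas": [[-1,0,0.0375,0.033,0],[-1,0,0.0375,0.033,0],[-1,0.03,0.0375,0.033,0],[-1,0.055,0.0375,0.033,0],[-1,0.062,0.0375,0.033,0],[-1,0.067,0.0375,0.033,0],[-1,0.072,0.0375,0.033,0],[-1,0.077,0.0375,0.033,0],[-1,0.082,0.0375,0.033,0],[-1,0.087,0.0375,0.033,0],[-1,0.088,0.0375,0.033,0],[-1,0.088,0.0375,0.033,0]]}}

```text
time_s: 4.32
tool_pos: [0.6947, -0.0311, 0.0965]
tool_rot: [-60.7, 89.9, -58.6]
force: [-4.5, -0.4, 6.8]
grip_width: 0.0003
```

>>> {"op": "step_arm", "data": {"deltas": [[-1,0.002,0,0,0],[-1,0.004,0,0,0],[-1,0.004,0,0,0],[-1,0.004,0,0,0]]}}

```text
time_s: 4.82
tool_pos: [0.6949, -0.0311, 0.0954]
tool_rot: [-60.1, 89.8, -58.0]
force: [-10.0, -2.1, 18.8]
grip_width: 0.0006
```

The force rose sharply, so the plunger is at its stop. Releasing straight up.

>>> {"op": "step_arm", "data": {"deltas": [[-1,-0.005,0,0,0],[-1,-0.012,0,0,0],[-1,-0.02,0,0,0],[-1,-0.028,0,0,0],[-1,-0.05,0,0,0],[-1,-0.09,0,0,0],[-1,-0.09,0,0,0]]}}

```text
time_s: 5.7
tool_pos: [0.6971, -0.029, 0.185]
tool_rot: [3.3, 89.5, 5.6]
force: [-0.2, -0.0, -0.3]
grip_width: 0.0005
```

```bash
python3 - <<'E'
from h import *
p,M,o=tool(); print(p,M.round(3),o['time_s'],o['force'])
for c in ('top','wrist'):
    im,d=read_camera(c); save('a_'+c,im if c=='wrist' else im[95:260,180:430],1.5 if c=='wrist' else 3); W=cloud(c,d)
    for t in ('plunger','disc_4_center'):
        for r in regions_of(c,t)[:4]:
            q=W[r['pixels']]; q=q[q[:,2]<.12]; print(c,t,round(r['p'],2),np.round(r['pixel']),np.median(q,0).round(4))
    q=W.reshape(-1,3); q=q[(abs(q[:,0]-.563)<.04)&(abs(q[:,1]+.04)<.05)&(q[:,2]>.007)&(q[:,2]<.018)]
    if len(q): print(c,'disc',cv2.minEnclosingCircle(q[:,:2].astype(np.float32)),q.mean(0),len(q))
E
```

```text
[ 0.69709637 -0.02895517  0.18498784] [[ 0.008 -0.038  0.999]
 [ 0.001  0.999  0.038]
 [-1.     0.     0.008]] 5.7 [-0.21812547 -0.02211482 -0.32230447]
top disc_4_center 0.63 [232. 178.] [0.6126 0.0567 0.0128]
top disc_4_center 0.55 [226. 133.] [0.7067 0.0651 0.0127]
top disc ((0.5645482540130615, -0.04146266356110573), 0.01974242925643921) [ 0.5646191  -0.04122917  0.01259915] 306
wrist plunger 0.67 [257. 197.] [ 0.6943 -0.0297  0.099 ]
wrist disc_4_center 0.84 [186. 102.] [0.6137 0.0541 0.0112]
wrist disc_4_center 0.7 [198. 186.] [ 0.6327 -0.0384  0.0407]
wrist disc_4_center 0.59 [271.  94.] [0.707  0.0635 0.011 ]
wrist disc ((0.5640895962715149, -0.04387672245502472), 0.02035614475607872) [ 0.56472978 -0.04301392  0.01107974] 867
```

View pics/a_top.png

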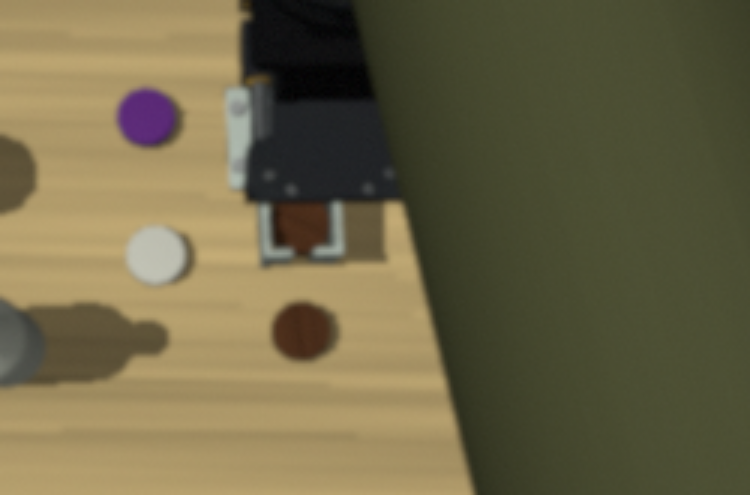

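The disc lies flat on the bench at crop pixel (304,330), world (0.5645, -0.042). The stack is still in the magazine and the plunger is up. Next I go behind the disc, aligned with the lane, with the fingers about 24 mm apart to form a V.

>>> {"op": "step_arm", "data": {"deltas": [[-0.45,0,0.012,-0.048,-5],[-0.45,0,0.024,-0.095,-10],[-0.45,0,0.0365,-0.143,-12.8],[-0.45,0,0.0365,-0.143,-12.8],[-0.45,0.05,0.0365,-0.143,-12.8],[-0.45,0.1,0.0365,-0.143,-12.8],[-0.45,0.12,0.0365,-0.143,-12.8],[-0.45,0.12,0.0365,-0.143,-12.8],[-0.45,0.12,0.0365,-0.143,-12.8]]}}

```text
time_s: 7.12
tool_pos: [0.552, 0.0011, 0.0616]
tool_rot: [-13.6, 89.8, 1.4]
force: [-0.2, 0.3, 0.5]
grip_width: 0.024
```

```bash
cat > look.py <<'E'
from h import *
p,M,o=tool(); print(p,M.round(3).tolist(),o['time_s'],o['force'].round(1),o['grip_width'])
print('yaw',np.degrees(np.arctan2(M[1,2],M[0,2])))
l=np.array([-.258,.966]); mid=np.array([.5716,-.2376]); 
import sys
for c in sys.argv[2:]:
    im,d=read_camera(c); save(sys.argv[1]+c,im); W=cloud(c,d)
    for r in regions_of(c,'disc_4_center')[:5]:
        q=W[r['pixels']]; q=q[(q[:,2]>.007)&(q[:,2]<.017)]
        if len(q)<30: continue
        (x,y),rad=cv2.minEnclosingCircle(q[:,:2].astype(np.float32)); e=np.array([x,y])-mid
        print(c,round(r['p'],2),np.round(r['pixel']),'circ',round(x,4),round(y,4),round(rad,4),'mean',q.mean(0).round(4),'lane x,y',(e@[.966,.258]).round(4),(e@l).round(4))
E
python3 look.py b wrist top
```

```text
[0.55200547 0.0011206  0.0616094 ] [[0.003, -0.258, 0.966], [0.0, 0.966, 0.258], [-1.0, -0.001, 0.003]] 7.125 [-0.2  0.3  0.5] 0.02400623498882096
yaw 14.973174078503376
wrist 0.84 [475. 184.] circ 0.7073 0.0635 0.0204 mean [0.7053 0.0639 0.0118] lane x,y 0.2088 0.2559
wrist 0.59 [354. 164.] circ 0.6126 0.0543 0.0201 mean [0.612  0.0547 0.0119] lane x,y 0.1149 0.2714
top 0.59 [226. 132.] circ 0.7075 0.0667 0.0197 mean [0.7073 0.0665 0.0126] lane x,y 0.2098 0.2589
```

>>> {"op": "step_arm", "data": {"deltas": [[-0.45,0.02,0,0,0],[-0.45,0.0385,0,0,0],[-0.45,0.0385,0,0,0],[-0.45,0.0385,-0.008,0,0],[-0.45,0.0385,-0.016,0,0],[-0.45,0.0385,-0.023,-0.001,0],[-0.45,0.0385,-0.033,-0.004,0],[-0.45,0.0385,-0.043,-0.008,0],[-0.45,0.0385,-0.053,-0.012,0],[-0.45,0.0385,-0.063,-0.016,0],[-0.45,0.0385,-0.073,-0.02,0],[-0.45,0.0385,-0.08,-0.023,0]]}}

```text
time_s: 8.82
tool_pos: [0.5486, -0.0833, 0.0214]
tool_rot: [-108.5, 90.0, -93.5]
force: [0.5, -0.6, 0.7]
grip_width: 0.0239
```

```bash
python3 look.py c wrist scene
```

```text
[ 0.54864758 -0.08329926  0.02142281] [[-0.0, -0.258, 0.966], [-0.0, 0.966, 0.258], [-1.0, -0.0, -0.0]] 8.825 [ 0.5 -0.6  0.7] 0.02387723872704549
yaw 14.939532728365949
wrist 0.79 [441.  24.] circ 0.6126 0.0523 0.0206 mean [0.6126 0.0484 0.0114] lane x,y 0.1144 0.2695
scene 0.55 [283. 250.] circ 0.7094 0.063 0.0197 mean [0.7106 0.0631 0.0128] lane x,y 0.2107 0.2549
scene 0.5 [271. 218.] circ 0.6142 0.0521 0.0213 mean [0.6155 0.0535 0.0127] lane x,y 0.1159 0.2688
```

View pics/cwrist.png

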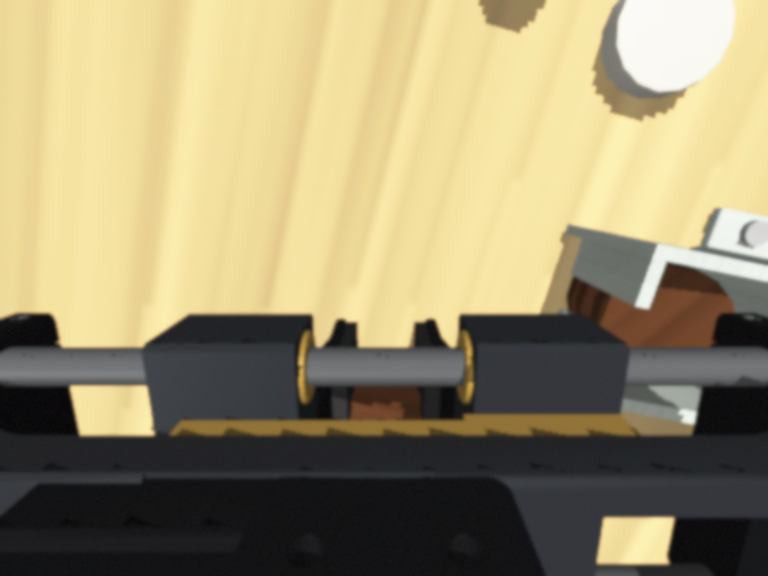

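The wrist view shows the disc nested between the two fingertips at about (380,403). Continuing onto the lane axis and towards the lane.

>>> {"op": "step_arm", "data": {"deltas": [[-0.45,-0.001,-0.01,-0.004,0],[-0.45,-0.001,-0.02,-0.008,0],[-0.45,-0.001,-0.03,-0.012,0],[-0.45,-0.001,-0.04,-0.015,0],[-0.45,-0.001,-0.05,-0.0175,0],[-0.45,-0.001,-0.0575,-0.0176,0],[-0.45,-0.001,-0.067,-0.0176,0],[-0.45,-0.001,-0.077,-0.0176,0],[-0.45,-0.001,-0.087,-0.0176,0],[-0.45,-0.001,-0.097,-0.0176,0],[-0.45,-0.001,-0.102,-0.0176,0],[-0.45,-0.001,-0.104,-0.0176,0]]}}

```text
time_s: 10.52
tool_pos: [0.5586, -0.1876, 0.0224]
tool_rot: [133.5, 90.0, 148.5]
force: [-0.1, 0.6, -0.3]
grip_width: 0.0241
```

```bash
python3 look.py d wrist scene
```

```text
[ 0.55862644 -0.18763742  0.02237102] [[-0.0, -0.258, 0.966], [0.0, 0.966, 0.258], [-1.0, 0.0, -0.0]] 10.525 [-0.1  0.6 -0.3] 0.024133611985983797
yaw 14.953740027556782
scene 0.74 [271. 217.] circ 0.6151 0.0533 0.0213 mean [0.6157 0.0534 0.0125] lane x,y 0.117 0.2698
scene 0.74 [284. 250.] circ 0.709 0.0631 0.021 mean [0.71   0.0627 0.0127] lane x,y 0.2103 0.255
scene 0.72 [154. 225.] circ 0.5704 -0.2217 0.0164 mean [ 0.573  -0.2245  0.0129] lane x,y 0.0029 0.0157
scene 0.58 [237. 249.] circ 0.68 -0.0377 0.0676 mean [ 0.7069 -0.0407  0.0097] lane x,y 0.1563 0.1651
```

View pics/dwrist.png

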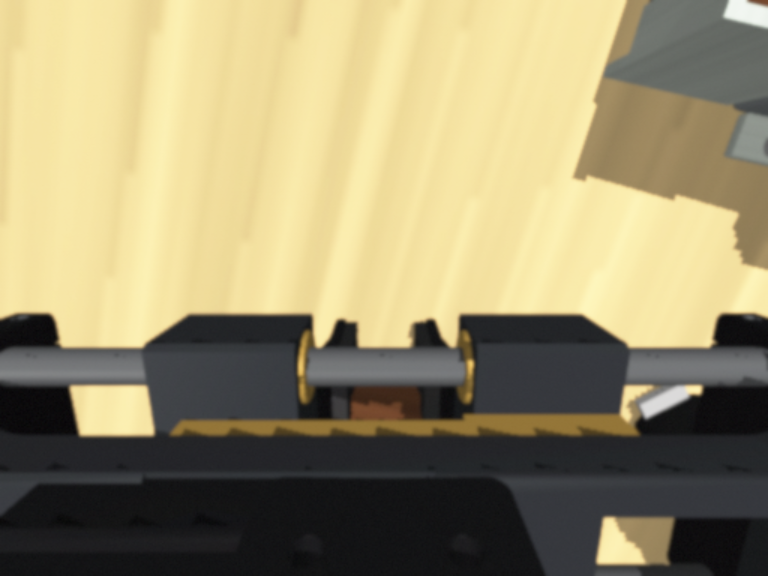

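The disc is still nested at about (382,402), and by the tool position its centre is some 26 mm short of the lane's middle. Finishing the push, then backing off and rising.

>>> {"op": "step_arm", "data": {"deltas": [[-0.45,0,-0.007,0,0],[-0.45,0,-0.014,0,0],[-0.45,0,-0.02,0,0],[-0.45,0,-0.024,0,0],[-0.45,0,-0.026,0,0],[-0.45,0,-0.026,0,0],[-0.45,0,-0.022,0,0],[-0.45,0,-0.008,0,0],[-0.45,-0.02,0.0,0,0],[-0.45,-0.07,0.0,0,0],[-0.45,-0.13,0.02,0,0],[-0.45,-0.18,0.06,0,0]]}}

```text
time_s: 12.22
tool_pos: [0.5439, -0.1307, 0.2045]
tool_rot: [-42.5, 89.8, -27.6]
force: [0.3, -0.4, 0.4]
grip_width: 0.0241
```

>>> {"op": "step_arm", "data": {"deltas": [[-0.45,0,0.06,0,0],[-0.45,0,0.12,0,0],[-0.45,0,0.18,0,0],[-0.45,0,0.2,0,0],[-0.45,0,0.2,0,0]]}}

```text
time_s: 12.85
tool_pos: [0.4916, 0.0639, 0.2016]
tool_rot: [-59.3, 89.9, -44.1]
force: [0.5, -0.5, 0.5]
grip_width: 0.0242
```

```bash
python3 look.py e scene top; python3 - <<'E'
from h import *
im,d=read_camera('scene'); save('fin',im[150:330,80:400],2.4); W=cloud('scene',d); t=cloud('top',read_camera('top')[1])
for n,A in (('scene',W),('top',t)):
    q=A.reshape(-1,3)
    s=q[(abs((q[:,:2]-[.5716,-.2376])@[.966,.258])<.031)&(abs((q[:,:2]-[.5716,-.2376])@[-.258,.966])<.045)&(q[:,2]>.009)&(q[:,2]<.016)]
    if len(s): 
        e=s[:,:2]-[.5716,-.2376]; L=np.c_[e@[.966,.258],e@[-.258,.966]].astype(np.float32); print(n,'disc in lane',cv2.minEnclosingCircle(L),s[:,2].mean(),len(s))
for th in ('plunger','glue','tin','tape'):
    for r in regions_of('scene',th)[:1]: q=W[r['pixels']]; print(th,round(r['p'],2),np.median(q,0).round(3))
E
```

```text
[0.49159156 0.06394387 0.20164854] [[0.002, -0.262, 0.965], [-0.002, 0.965, 0.262], [-1.0, -0.002, 0.001]] 12.85 [ 0.5 -0.5  0.5] 0.02415605756433842
yaw 15.1888829138834
scene 0.74 [270. 216.] circ 0.6146 0.0549 0.0205 mean [0.6158 0.0533 0.0128] lane x,y 0.117 0.2714
scene 0.46 [283. 249.] circ 0.7091 0.0631 0.0205 mean [0.7098 0.0627 0.0125] lane x,y 0.2104 0.255
top 0.78 [225. 132.] circ 0.7079 0.0662 0.0201 mean [0.7072 0.0658 0.0126] lane x,y 0.21 0.2583
scene disc in lane ((0.0021563128102570772, -0.0012832462089136243), 0.02029186114668846) 0.012970907140550601 174
top disc in lane ((0.001214163494296372, 0.0016255667433142662), 0.020183255895972252) 0.012270029055496004 303
plunger 0.58 [ 0.699 -0.036  0.101]
glue 0.78 [0.566 0.145 0.09 ]
tin 0.91 [0.678 0.21  0.077]
tape 0.6 [ 0.718 -0.206  0.057]
```

View pics/fin.png

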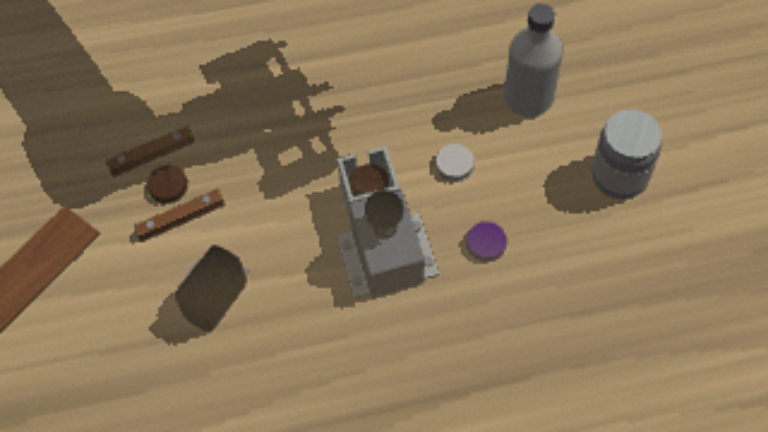

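The final view shows the disc at (167,184), centred between the strips. The stack is in the magazine at (367,180), the cap is up at (383,212), the bystanders are unmoved and the arm is clear. Handing in.

```bash
python3 -c "
from cell import env; print(env.sign_off())"
```

```text
the job is handed in; nothing more can be done
None
```

The job is done and handed in at about 13 s on the robot's clock; the sign-off reports no verdict.

**What I did:** I pressed the plunger to its stop once with the closed fingertips; the force rose to about 19 N with the tips at 76 mm. I then let it rise, and a single disc came out. I pushed the disc along the bench, nested between slightly opened fingertips, into the lane, then backed off and lifted clear.

**Last checks:**
- **Disc:** it lies flat within about 2 mm of the lane's middle, seen by both the scene and top cameras (limits are 18 mm across and 27 mm along).
- **Plunger:** the cap is back up, measured at 0.101 m.
- **Other discs:** the stack is still in the magazine. I saw only the top disc there and did not measure the lower two.
- **Bystanders:** glue, tin and tape are within about 2 mm of where they started.
- **Robot:** it was well clear of everything.

**Failed or disagreed:** the network missed the disc in the lane in the last pictures, so its final position comes from the depth data and the picture I viewed. No other check failed.

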